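# Start the dial timer against the rail

### The arm

A 6-joint arm with a two-finger parallel gripper is mounted at the origin on the work surface. World frame = base frame: x ahead of the robot, y to its left, z up, the work surface at z = 0. Lengths are in m, angles in rad, forces in N, time in s.
With the tool pointing down it reaches from about 0.275 to 0.75 m from the base axis. Payload 10.2 kg.
Tool frame: the origin (TCP) lies at the very end of the fingers, on their centre line; the grasp point (between the pads) lies 19 mm behind it; z points along the fingers, y is the direction in which the jaws open and shut (so a half turn about z gives the same grasp; the last joint's range is limited). The gripper opens to 85 mm and grips with 20 to 120 N. Pads are 22 mm wide; open, the fingers measure 114 mm over their backs; the gripper's body (76 mm by 85 mm) begins 54 mm behind the grasp point. The pads swing forward as they close: fully open they stand 13 mm farther back than shut.
Start: joints at [0.952, 0.313, 1.498, -0, 1.331, -0.223], TCP at [0.202, 0.484, 0.208] pointing down, gripper open.
Joint ranges: [-2.94, 2.94], [-0.97, 2.17], [0.19, 2.56], [-1.23, 4.37], [0.02, 3.11], [-2.88, 2.88]. Speed limits (rad/s): [2.39, 2.39, 3.01, 3.14, 3.14, 3.14].

### API

Orientations are given as a unit quaternion [x, y, z, w].
In Python, from cell import observe, cams, workorder, finder gives the robot as it stands.
- The arm moves only by the tool step_arm, never from a script. Its argument "moves" is a list of rows, each a list of 3 entries, a list of its own where there are three numbers: the shift along the world's x, y, z in units of 30 mm (1.0 is 30 mm), then the turn about the world's z in units of 10 degrees (1.0 is 10 degrees), then the closure in counts, from 0 (fully open) to 255 (shut). In form: [[[x, y, z], twist, fingers], ...]. A call has 1 to 10 rows; each row is the pose to reach, as a shift and turn from the pose commanded when the call began; what a row does not reach only later rows make up. A row lasts 1/8 s, in which the tool goes at most 62.5 mm and 10.7 degrees, less where a joint would pass 70% of its speed; a pose out of reach is approached as far as the arm can. A call with a gripper value outside its range is refused whole. The fingers move at their own pace and stop on an object; "force" is the grip in N (left out, the last holds). Time passes only in rows, so rows that repeat a pose let the fingers close. It gives the time, the measured TCP pose, the force and the opening at its end, in the units of the state.
- observe(): the state, without advancing time (a new reading comes with each control period).
- cams.read_camera(name): name is "scene" or "top" or "wrist"; returns the picture (400x640x3 uint8, red, green, blue); there is no depth.
- cams.camera_model(name): a dict with "fx", "fy", "cx", "cy" (pixels), "world_from_camera" (4x4, takes a point from camera to world coordinates). Camera axes: x right, y up, looking along -z (the intrinsics and any distortion apply to the point x, -y, -z); pixel columns grow to the right and rows downward; lengths in m; the calibration is good to about 2 mm. A picture is of the moment at which its call begins: read the wrist's pose just before it. camera_model takes no time and is no camera call; for the wrist camera it gives the pose at the moment of the call.
- workorder.hand_in(): hands the job in, once; it reports no verdict.
Trained networks look in the newest picture that a camera, given by its name, has taken for a name from the list of things; names that differ only in an ending like _2 or _b are one class to them, and where a whole thing is asked for, a point or a joint stands for the part that bears it (a point fixed in the world has none). Each returns a list of dicts, best first, with "p" (0 to 1); they miss things now and then, are a little off and sometimes report something else, mostly with a low value. They report only what shows in the picture. A call takes as long as a camera call. They do not tell look-alikes from the thing itself.
- finder.recognise(label, camera): "at" ([column, row] in pixels, amid what is visible of it).
- finder.outline_of(label, camera): "mask" (400x640 bool, what is visible of it) and "at" ([column, row] in pixels, amid what is visible of it).
The state is a dict: "t": time; "joint_positions": joint angles; "dq": joint speeds; "joint_efforts": joint torques, N m; "tcp_pos": TCP position; "tool_rot": TCP orientation; "ft_force": force on the tool from outside, world axes, zero at the start; "torque": the same for the moment, N m; "opening": finger opening in m.
Only numpy, scipy, OpenCV 4.12 (cv2) and the standard library are available. Lean on these libraries where they do the work, as an engineer would, in place of code of your own. Each camera call takes 0.05 s, during which the arm holds its last target. There are 200 camera calls.

### The job

Start the tea timer that has the round dial: slide it back until its rear rests flat against the wooden rail fixed to the table and, with the rail bracing it, press its push button fully in for about half a second, then let go and leave the timer standing there against the rail. The other timer, with the rectangular window, must stay where it is.

Things in the scene. Friction and masses are not known exactly. Their poses are not given: they have to be found in the camera images.
- dial_timer: Loose white block, 92 (x) x 84 (y) x 44 mm high, 0.2 kg, round 68 mm dial on top. Origin: centre of underside, on the table; z up. Rear face at x = -46 mm, near the rail (12 to 38 mm gap, square within 6 degrees). Button: dark steel cylinder, 28 mm diameter, axis x, mid +x face, centre 22 mm above table, flat end 12 mm proud, at x = +58 mm. Slides on the table at 1 to 3 N.
- dial_timer_button (a joint): Travel of the dial timer's button in m: 0 out, 0.006 fully in (pressed towards the timer's -x). A spring holds it out: it starts to move at 2.5 N, is fully in at 5 N, and springs back when let go. Fully in, it still stands 6 mm proud of the face.
- rail: Straight wooden rail fixed to the table: 24 mm (x) by 300 mm (y) by 34 mm high. Origin at the centre of its underside, on the table. Its x points away from the robot, towards the two timers in front of it; the face that braces a timer is at x = +12 mm, so a timer flat against it has its origin at x = 58 mm in this frame.
- window_timer: The other loose timer, to be left alone: same white block, sizes, axes and button as the dial timer, but with a rectangular 66 by 34 mm window on top instead of the round dial. It too stands in front of the rail, left or right of the dial timer, about 0.15 m from it centre to centre.
Not all that is in view belongs to the job. Leave any pink or purple look-alike of the dial_timer alone.

How it is judged:
On the way:
1. the dial timer's button is pressed in while the rail braces the timer (value of joint dial_timer_button above 0.0042 m and contact force between dial_timer and rail above 0.8 N and x of dial_timer in the frame of rail below 0.07 m and angle between the x axis of dial_timer and the x axis of rail, either way round below 0.18 rad), for 0.2 s.
At the end, for the whole second after the job is handed in: Dial timer upright, at rest, rear against the rail (within 12 mm of touching, square within 10 degrees), button out (under 2 mm in), after being held at least 4.2 mm in for 0.2 s with the timer pressed against the rail; window timer never moved over 15 mm (value of joint dial_timer_button below 0.002 m and linear speed of dial_timer below 0.02 m/s and angle between dial_timer's own z axis and vertical below 0.1 rad and x of dial_timer in the frame of rail below 0.07 m and angle between the x axis of dial_timer and the x axis of rail, either way round below 0.18 rad).
It fails at once if the window timer is moved more than 15 mm (distance of window_timer from where it was at the start of the episode above 0.015 m).
It also fails if it takes over 32 s, if anything falls off the work surface, if the arm or the gripper's body presses on something with over 40 N, if the wrist force passes 120 N, or if a joint passes its speed limit or range.

## Working session

There is one attempt and no reset: what is moved stays moved. The work goes in short steps, Python scripts to look and compute and a tool call to move; the robot and the scene stay as the last step left them, time stands still between calls to the robot, and variables do not carry over. Pictures are saved under pics/ and viewed, about 8 in all and at most 12, crops included, and the job is handed in when it is done.

Besides the shell and the picture viewer there is one more tool, called after "Emit:" as name(argument=value, ...) on one line, values as JSON. step_arm: Moves the arm, as the interface text tells. Its arguments: {"type":"object","properties":{"moves":{"type":"array"},"force":{"type":"number"}},"required":["moves"]}

```bash
ls; mkdir -p pics; python3 - <<'E'
from cell import observe,cams,finder
import cv2,numpy as np
s=observe();print(s['t'],s['tcp_pos'],s['tool_rot'],s['ft_force'])
for c in ['scene','top']:
    im=cams.read_camera(c);cv2.imwrite(f'pics/{c}0.png',im[:,:,::-1])
    m=cams.camera_model(c);print(c,{k:(np.round(v,3).tolist()) for k,v in m.items() if not isinstance(v,str)})
    for l in ['dial_timer','window_timer','rail','dial_timer_button']:
        print(l,[(np.round(d['at']).tolist(),round(d['p'],2)) for d in finder.recognise(l,c)])
E
```

```text
pics
0.0 [0.20225508 0.48416152 0.20734667] [ 1.96606340e-01  9.80482294e-01 -5.92657897e-04 -2.57709406e-04] [-1.33586543 -0.35628652 -0.08331799]
scene {'fx': 505.012, 'fy': 505.012, 'cx': 322.835, 'cy': 197.078, 'world_from_camera': [[0.116, -0.842, 0.527, 0.91], [0.993, 0.101, -0.057, -0.019], [-0.005, 0.53, 0.848, 0.771], [0.0, 0.0, 0.0, 1.0]]}
dial_timer [([228.0, 157.0], 0.88), ([415.0, 138.0], 0.73)]
window_timer [([309.0, 240.0], 0.61)]
rail [([361.0, 200.0], 0.87)]
dial_timer_button [([258.0, 150.0], 0.58), ([407.0, 274.0], 0.49), ([389.0, 138.0], 0.49)]
top {'fx': 369.37, 'fy': 369.37, 'cx': 324.956, 'cy': 201.676, 'world_from_camera': [[-0.02, 0.995, -0.102, 0.403], [-1.0, -0.02, 0.002, 0.039], [0.0, 0.102, 0.995, 0.762], [0.0, 0.0, 0.0, 1.0]]}
dial_timer [([229.0, 281.0], 0.8), ([263.0, 167.0], 0.64), ([411.0, 272.0], 0.61)]
window_timer [([341.0, 177.0], 0.77)]
rail [([301.0, 214.0], 0.75)]
dial_timer_button [([385.0, 275.0], 0.64)]
```

View pics/scene0.png

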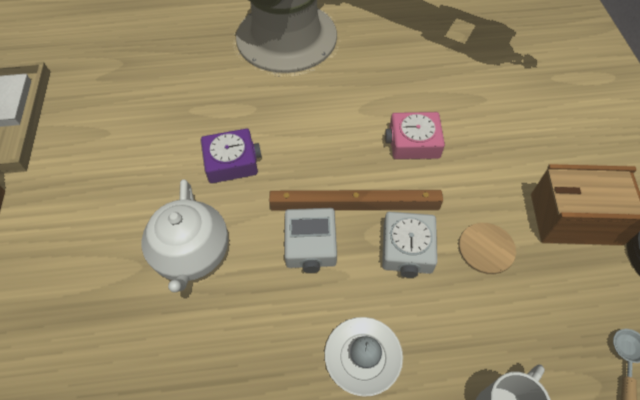

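View pics/top0.png

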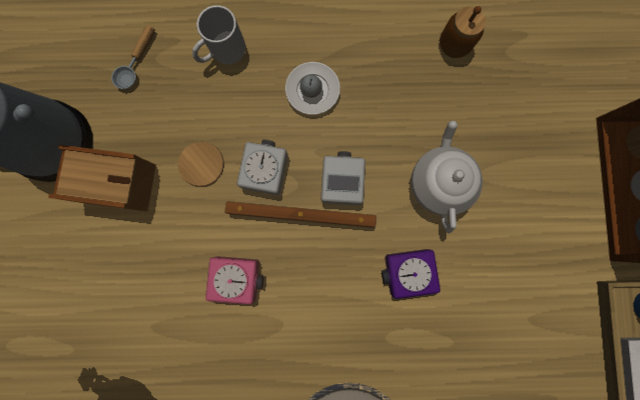

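In the top view, four things could be taken for the dial timer:
- White round dial at (263,167).
- White rectangular window at (343,180).
- Pink look-alike at (233,281).
- Purple look-alike at (413,274).

The description fits (263,167), which is also at (410,240) in the scene view. Next I'll fit the poses to the outlines and check the choice in a crop.

```bash
cat > h.py <<'E'
from cell import observe,cams,finder
import cv2,numpy as np
from scipy.optimize import minimize
def proj(P,m):
    W=np.linalg.inv(np.array(m['world_from_camera']));p=np.c_[P,np.ones(len(P))]@W.T
    return np.c_[m['cx']+m['fx']*p[:,0]/-p[:,2],m['cy']-m['fy']*p[:,1]/-p[:,2]]
def pix2w(uv,z,m):
    T=np.array(m['world_from_camera']);d=T[:3,:3]@[(uv[0]-m['cx'])/m['fx'],-(uv[1]-m['cy'])/m['fy'],-1]
    return T[:3,3]+d*(z-T[2,3])/d[2]
def box(x0,x1,y0,y1,z0,z1): return np.array([[x,y,z] for x in(x0,x1) for y in(y0,y1) for z in(z0,z1)])
TIMER=[box(-.046,.046,-.042,.042,0,.044),
  np.array([[x,.014*np.cos(a),.022+.014*np.sin(a)] for x in(.046,.058) for a in np.arange(0,6.28,.3)])]
RAIL=[box(-.012,.012,-.15,.15,0,.034)]
def place(P,q):
    c,s=np.cos(q[2]),np.sin(q[2]);return P@np.array([[c,-s,0],[s,c,0],[0,0,1]]).T+[q[0],q[1],0]
def sil(parts,q,m):
    im=np.zeros((1600,2560),np.uint8)
    for P in parts:
        h=cv2.convexHull(((proj(place(P,q),m)+.5)*4).astype(np.float32))
        cv2.fillConvexPoly(im,np.round(h).astype(np.int32),255)
    return cv2.resize(im,(640,400),interpolation=cv2.INTER_AREA)/255.
def pick(label,c,near=None):
    L=finder.outline_of(label,c)
    if near is not None: L=[d for d in L if np.hypot(*(np.array(d['at'])-near))<25]
    return L[0]['mask'].astype(float) if L else None
def fit(parts,masks,q0):
    f=lambda q:sum(np.abs(sil(parts,q,m)-M).sum()/M.sum() for M,m in masks)
    S=np.array([q0]+[np.array(q0)+d for d in([.015,0,0],[0,.015,0],[0,0,.1])])
    r=minimize(f,q0,method='Nelder-Mead',options=dict(initial_simplex=S,xatol=1e-4,fatol=1e-4,maxiter=150))
    return r.x,r.fun/len(masks)
E
python3 - <<'E'
from h import *
ims={c:cams.read_camera(c) for c in('scene','top')}
ms={c:cams.camera_model(c) for c in ims}
near={'dial_timer':{'scene':(410,240),'top':(263,167)},'window_timer':{'scene':(311,238),'top':(343,180)},'rail':{'scene':(357,200),'top':(301,214)}}
for l in near:
    K={c:pick(l,c,near[l][c]) for c in ims}
    if K['top'] is None and l=='dial_timer': K['top']=pick('window_timer','top',near[l]['top'])
    g=pix2w(near[l]['top'],.04,ms['top']); parts=RAIL if l=='rail' else TIMER
    for cc in(['top'],['scene'],['top','scene']):
        M=[(K[c],ms[c]) for c in cc if K[c] is not None]
        if M: print(l,cc,len(M),[int(a.sum()) for a,_ in M],*[np.round(v,4) for v in fit(parts,M,[g[0],g[1],0.])])
for l,z in (('dial',.044),):
    print('dial centre',pix2w((410.5,236),z,ms['scene']),pix2w((262,166.5),z,ms['top']))
a=cv2.resize(ims['top'][120:235,210:390],None,fx=4,fy=4,interpolation=cv2.INTER_CUBIC)
cv2.imwrite('pics/crop1.png',a[:,:,::-1]);print(observe()['t'])
E
```

```text
dial_timer ['top'] 1 [2171] [ 0.5491  0.1633 -0.2131] 0.0472
dial_timer ['scene'] 1 [3180] [ 0.5483  0.1622 -0.2216] 0.0794
dial_timer ['top', 'scene'] 2 [2171, 3180] [ 0.5488  0.1626 -0.2181] 0.0674
window_timer ['top'] 1 [2104] [ 0.522   0.0018 -0.0752] 0.0389
window_timer ['scene'] 1 [3099] [ 5.219e-01  3.000e-04 -8.520e-02] 0.0662
window_timer ['top', 'scene'] 2 [2104, 3099] [ 0.5218  0.0011 -0.0909] 0.0604
rail ['top'] 1 [1840] [ 0.4555  0.0894 -0.1111] 0.0983
rail ['scene'] 1 [3383] [ 0.4551  0.087  -0.1142] 0.1282
rail ['top', 'scene'] 2 [1840, 3383] [ 0.4559  0.0891 -0.104 ] 0.1251
dial centre [0.54916566 0.162381   0.044     ] [0.54876321 0.1599022  0.044     ]
0.9
```

View pics/crop1.png

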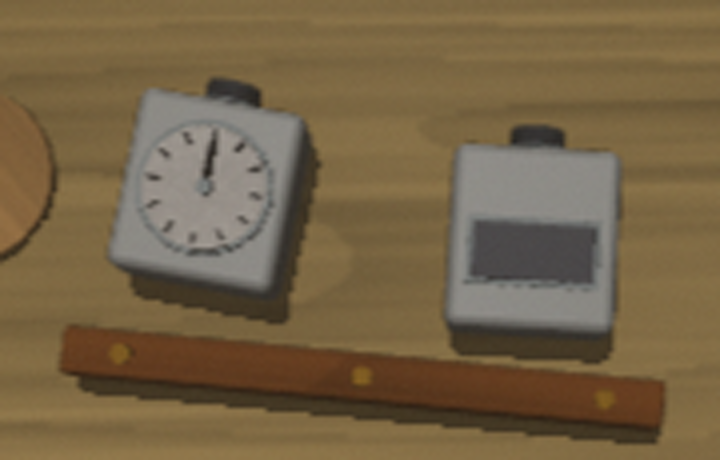

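The crop shows the round-dial white timer at crop (205,185) with its button at (233,92). The window timer is at (535,240), and the rail runs along the bottom with a yaw of about -0.108 rad. The edge slope agrees with the fit. In the rail frame the timer is at x=85 mm, y=83 mm, with a yaw of -0.11 rad to the rail.

I'll push with shut fingers, tool x along rail x, so the contact face is 11 mm from the TCP.

Emit:
step_arm(moves=[[[2,-2,0],0.8,255],[[4,-3.5,0],1.65,255],[[6,-5,0],1.65,255],[[8,-6.5,0],1.65,255],[[10,-8,0],1.65,255],[[12,-9.5,0],1.65,255],[[14,-10.8,0],1.65,255],[[14.7,-11.17,-1],1.65,255],[[14.7,-11.17,-3],1.65,255],[[14.7,-11.17,-3],1.65,255]])

```text
t: 2.15
tcp_pos: [0.6437, 0.1476, 0.1145]
tool_rot: [0.055, 0.998, -0.0, -0.002]
ft_force: [-0.2, 0.3, -0.2]
opening: -0.0001
```

Emit:
step_arm(moves=[[[0,0,-1.7],0,255],[[0,0,-3],0,255],[[0,0,-3.45],0,255],[[0,0,-3.45],0,255]])

```text
t: 2.65
tcp_pos: [0.6436, 0.1494, 0.0147]
tool_rot: [0.054, 0.999, -0.0, -0.0]
ft_force: [-0.8, -1.1, 0.8]
opening: -0.0
```

```bash
python3 - <<'E'
from h import *
s=observe();print(s['t'],s['tcp_pos'],s['ft_force'])
a=cams.read_camera('scene');b=cams.read_camera('wrist')
o=np.hstack([cv2.resize(a[150:330,280:520],(800,600))[:, :],])
cv2.imwrite('pics/s2.png',np.hstack([cv2.resize(a[170:320,320:520],(400,300)),cv2.resize(b,(400,300))])[:,:,::-1])
E
```

```text
2.65 [0.64357587 0.14935355 0.01465858] [-0.75162166 -1.07056759  0.78461524]
```

View pics/s2.png

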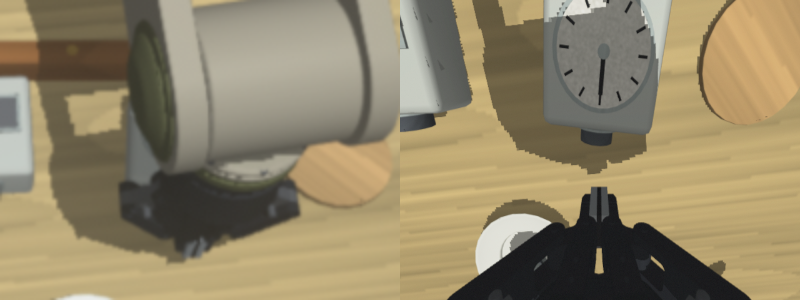

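The wrist view shows the shut fingers at (598,190), in line with the button at (597,137), with the round dial behind it. I'll start the push.

Emit:
step_arm(moves=[[[-0.33,0.036,0],0,255],[[-0.6,0.065,0],0,255],[[-0.75,0.081,0],0,255],[[-0.85,0.092,0],0,255],[[-0.95,0.103,0],0,255],[[-1.05,0.114,0],0,255],[[-1.15,0.125,0],0,255],[[-1.25,0.136,0],0,255],[[-1.35,0.146,0],0,255],[[-1.45,0.157,0],0,255]])

```text
t: 4.0
tcp_pos: [0.5998, 0.154, 0.0144]
tool_rot: [0.054, 0.999, -0.0, 0.0]
ft_force: [1.5, -0.7, -0.8]
opening: -0.0003
```

```bash
python3 - <<'E'
from h import *
b=cams.read_camera('wrist');cv2.imwrite('pics/w3.png',b[:,:,::-1])
a=cams.read_camera('top');s=observe();print(s['t'],s['tcp_pos'],s['ft_force'])
E
```

```text
4.1 [0.59963112 0.1540819  0.01441025] [-0.03557094 -0.27511893  0.98886656]
```

View pics/w3.png

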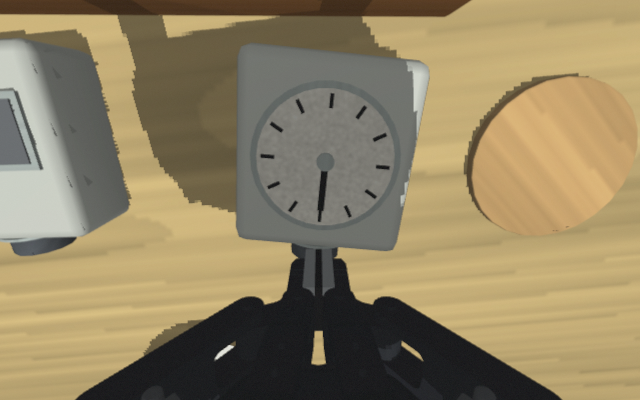

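The fingers are on the button at (318,255). The timer is still about 6° off square, with the rail ahead of it at the top. I'll keep pushing gently.

Emit:
step_arm(moves=[[[-0.1,0.011,0],0,255],[[-0.17,0.018,0],0,255],[[-0.24,0.026,0],0,255],[[-0.3,0.032,0],0,255],[[-0.3,0.032,0],0,255]])

```text
t: 4.72
tcp_pos: [0.5908, 0.155, 0.0144]
tool_rot: [0.054, 0.999, -0.0, -0.0]
ft_force: [0.4, 0.3, 0.3]
opening: 0.0001
```

```bash
python3 - <<'E'
from h import *
b=cams.read_camera('wrist');cv2.imwrite('pics/w4.png',b[:,:,::-1])
s=observe();print(s['t'],s['tcp_pos'],s['ft_force'])
E
```

```text
4.775 [0.59075646 0.15499242 0.01438096] [-0.07299854 -0.27596568 -0.29916549]
```

View pics/w4.png

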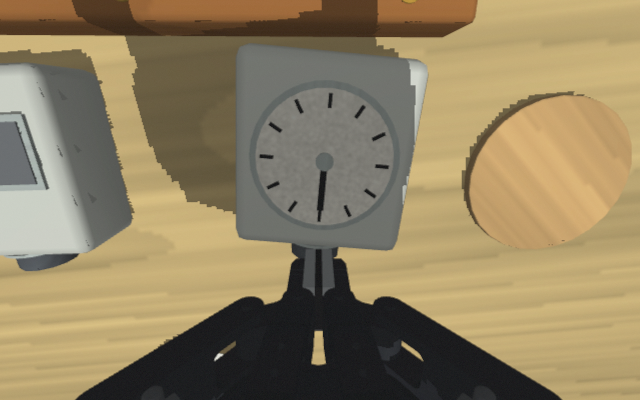

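The timer is still about 8 mm from the rail: its rear edge is at row 45, the rail's top edge is near row 25, and there is no force. Continuing.

Emit:
step_arm(moves=[[[-0.08,0.009,0],0,255],[[-0.16,0.017,0],0,255],[[-0.24,0.026,0],0,255],[[-0.31,0.034,0],0,255]])

```text
t: 5.28
tcp_pos: [0.5817, 0.1561, 0.0145]
tool_rot: [0.054, 0.999, 0.0, 0.0]
ft_force: [4.7, 1.7, 0.4]
opening: -0.0
```

Emit:
step_arm(moves=[[[-0.06,0.007,0],0,255],[[-0.06,0.007,0],0,255]])

```text
t: 5.52
tcp_pos: [0.5813, 0.1566, 0.0152]
tool_rot: [0.054, 0.999, 0.001, 0.002]
ft_force: [6.9, 1.9, -0.5]
opening: 0.0001
```

```bash
python3 - <<'E'
from h import *
b=cams.read_camera('wrist');cv2.imwrite('pics/w5.png',b[:,:,::-1])
for _ in range(4): cams.read_camera('top');s=observe();print(s['t'],s['tcp_pos'],s['ft_force'])
E
```

```text
5.625 [0.58133035 0.15654379 0.01514873] [6.17485873 2.46338526 0.21156   ]
5.675 [0.58133821 0.15657211 0.0151627 ] [6.42033006 2.99154992 0.15125452]
5.725 [0.58134028 0.15655807 0.01514751] [ 6.30759357  3.19357    -0.2350735 ]
5.775 [0.58133721 0.15656018 0.01513064] [ 6.60735367  2.18319182 -0.08846895]
```

View pics/w5.png

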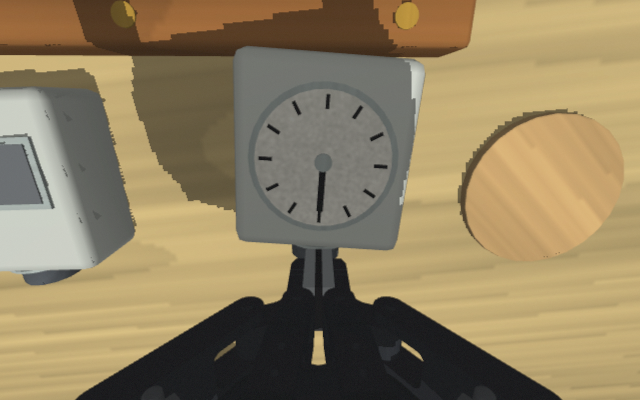

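The left rear corner is touching the rail at (240,50). Force is 6.5 N, with a 3 N sideways part: finger friction is stopping the timer from squaring up (about 4.5° left). I'll ease the finger toward +y along the rail while pressing, so the timer swings flat.

Emit:
step_arm(moves=[[[0,0.06,0],0,255],[[-0.01,0.13,0],0,255],[[-0.015,0.2,0],0,255],[[-0.02,0.27,0],0,255],[[-0.03,0.34,0],0,255],[[-0.03,0.34,0],0,255]])

```text
t: 6.52
tcp_pos: [0.5805, 0.1655, 0.0151]
tool_rot: [0.054, 0.999, -0.001, 0.002]
ft_force: [9.0, -5.0, 0.2]
opening: -0.0001
```

```bash
python3 - <<'E'
from h import *
b=cams.read_camera('wrist');cv2.imwrite('pics/w6.png',b[:,:,::-1])
for _ in range(2): cams.read_camera('top');s=observe();print(s['t'],s['tcp_pos'],s['ft_force'])
E
```

```text
6.625 [0.58055503 0.16541878 0.01509333] [ 8.82299366 -3.9971035   0.46556109]
6.675 [0.58051776 0.16541065 0.01508766] [ 8.79465927 -4.54679767  0.27525093]
```

View pics/w6.png

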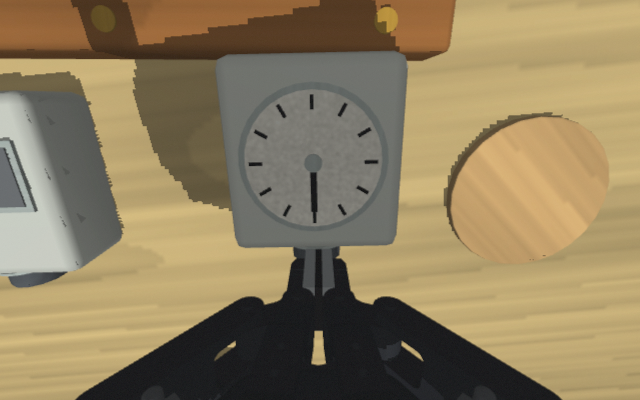

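The timer is now flat against the rail, with its rear edge level at row 55 and 9 N on it. I'll press about 1 mm further and hold, to confirm the button has bottomed out.

Emit:
step_arm(moves=[[[-0.04,0.0,0],0,255],[[-0.04,0.0,0],0,255],[[-0.04,0.0,0],0,255],[[-0.04,0.0,0],0,255]])

```text
t: 7.18
tcp_pos: [0.5802, 0.165, 0.0155]
tool_rot: [0.054, 0.999, -0.001, 0.003]
ft_force: [10.9, -6.4, 1.4]
opening: 0.0001
```

An extra 1.2 mm of command gave 0.3 mm of motion and 2 N more force, which is about 7 N/mm against 0.4 N/mm for the spring. So the button has bottomed out, and it has been held for over 0.5 s. I'll back straight off.

Emit:
step_arm(moves=[[[0.1,-0.011,0],0,255],[[0.25,-0.027,0],0,255],[[0.5,-0.054,0],0,255],[[1,-0.108,0],0,255],[[2,-0.216,0],0,255],[[2,-0.216,1],0,255],[[2,-0.216,3],0,255],[[2,-0.216,5],0,255],[[2,-0.216,5],0,255]])

```text
t: 8.3
tcp_pos: [0.6397, 0.1602, 0.1697]
tool_rot: [0.054, 0.999, 0.001, 0.004]
ft_force: [-0.5, 0.0, -0.3]
opening: -0.0
```

```bash
python3 - <<'E'
from h import *
ims={c:cams.read_camera(c) for c in('top','wrist')};ms={c:cams.camera_model(c) for c in ims}
s=observe();print(s['t'],s['tcp_pos'],s['ft_force'])
for l,n in(('dial_timer',(260,178)),('window_timer',(343,180)),('rail',(301,214))):
  for c in ims:
    M=pick(l,c,n if c=='top' else None)
    if M is None: print(l,c,'none');continue
    g=pix2w((np.nonzero(M)[1].mean(),np.nonzero(M)[0].mean()),.03,ms[c])
    print(l,c,*[np.round(v,4) for v in fit(RAIL if l=='rail' else TIMER,[(M,ms[c])],[g[0],g[1],-.1])])
cv2.imwrite('pics/w7.png',np.hstack([cv2.resize(ims['wrist'],(400,300)),cv2.resize(ims['top'][120:240,210:370],(400,300))])[:,:,::-1])
E
```

```text
8.4 [0.63752834 0.15999381 0.16396248] [-0.20886056  0.47871391 -0.2464536 ]
dial_timer top [ 0.5232  0.1676 -0.0663] 0.5359
dial_timer wrist [ 0.5204  0.1701 -0.086 ] 0.0773
window_timer top [ 0.5213  0.0015 -0.0851] 0.0435
window_timer wrist [ 0.5209  0.0054 -0.1033] 0.0992
rail top [ 0.4531  0.0676 -0.1148] 0.2699
rail wrist [ 0.4488  0.0973 -0.0717] 0.2977
```

View pics/w7.png

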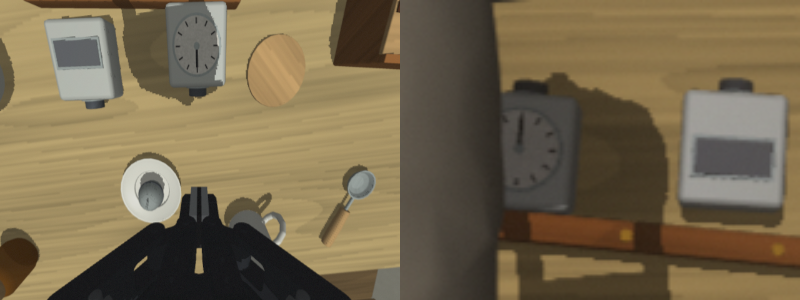

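The timer is flat against the rail and the window timer hasn't moved. However, the dial sits at the same wrist-image row (about 162) in the free push and in the 9 N press, so I doubt the button went in. I'll work out the TCP-to-timer distance from the saved wrist pictures.

```bash
python3 - <<'E'
from h import *
from scipy.spatial.transform import Rotation as R
s=observe();m=cams.camera_model('wrist');b=cams.read_camera('wrist')
def T(p,q):
    A=np.eye(4);A[:3,:3]=R.from_quat(q).as_matrix();A[:3,3]=p;return A
X=np.linalg.inv(T(s['tcp_pos'],s['tool_rot']))@np.array(m['world_from_camera'])
u=np.array([.9942,-.1078,0])
print(np.round(X,3).tolist(),s['tcp_pos'])
for n,p,q,uv,e in(('w3',[.5996,.1541,.0144],[.054,.999,0,0],(325,161),(318,245)),('w4',[.5908,.155,.0144],[.054,.999,0,0],(325,161),(318,243)),('w5',[.5813,.1565,.0151],[.054,.999,.001,.002],(323,162),(318,244)),('w6',[.5805,.1654,.0151],[.054,.999,-.001,.002],(313,162),(315,246))):
    k=dict(m,world_from_camera=T(p,q)@X);w=pix2w(uv,.044,k);f=pix2w(e,.043,k)
    print(n,'dial',np.round(w,4),'tcp-dial along u',round((np.array(p)-w)@u*1e3,1),'tcp-front',round((np.array(p)-f)@u*1e3,1))
    print('  tip pixel',proj(np.array([p]),k), 'tip+-11 u at z.02', proj(np.array([np.array(p)-.011*u+[0,0,.006]]),k))
w4,w6=[cv2.imread(f'pics/{n}.png')[215:315,250:390] for n in('w4','w6')]
cv2.imwrite('pics/c8.png',np.hstack([cv2.resize(x,(400,286),interpolation=cv2.INTER_CUBIC) for x in(w4,w6)]))
E
```

```text
[[-0.001, 0.946, 0.324, 0.085], [1.0, 0.001, -0.0, 0.0], [-0.0, 0.324, -0.946, -0.165], [0.0, 0.0, 0.0, 1.0]] [0.63743422 0.15989291 0.16334909]
w3 dial [0.5421 0.1638 0.044 ] tcp-dial along u 58.2 tcp-front 15.2
  tip pixel [[317.71732318 246.08578096]] tip+-11 u at z.02 [[317.67927738 233.80238768]]
w4 dial [0.5333 0.1647 0.044 ] tcp-dial along u 58.2 tcp-front 16.4
  tip pixel [[317.71732318 246.08578096]] tip+-11 u at z.02 [[317.67927738 233.80238768]]
w5 dial [0.5241 0.1652 0.044 ] tcp-dial along u 57.8 tcp-front 15.6
  tip pixel [[317.71732318 246.08578096]] tip+-11 u at z.02 [[317.70218857 233.87008627]]
w6 dial [0.5228 0.1696 0.044 ] tcp-dial along u 57.8 tcp-front 14.5
  tip pixel [[317.71732318 246.08578096]] tip+-11 u at z.02 [[317.66078899 233.87390293]]
```

View pics/c8.png

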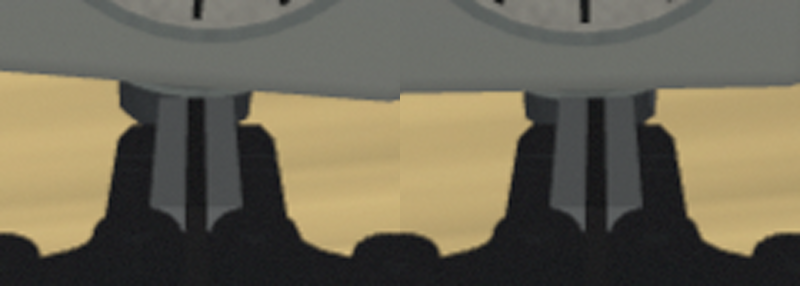

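```bash
python3 - <<'E'
from h import *
from scipy.spatial.transform import Rotation as R
s=observe();m=cams.camera_model('wrist')
def T(p,q):
    A=np.eye(4);A[:3,:3]=R.from_quat(q).as_matrix();A[:3,3]=p;return A
X=np.linalg.inv(T(s['tcp_pos'],s['tool_rot']))@np.array(m['world_from_camera'])
for n,p,q,t in(('w4',[.5908,.155,.0144],[.054,.999,0,0],(.5333,.1647,-.2)),('w6',[.5805,.1654,.0151],[.054,.999,-.001,.002],(.5228,.1696,-.108))):
    k=dict(m,world_from_camera=T(p,q)@X)
    print(n,'front top edge',proj(place(np.array([[.046,-.014,.044],[.046,.014,.044]]),t),k).round(1).tolist())
    for e in(.058,.055,.052):
        P=np.array([[e,.014*np.cos(a),.022+.014*np.sin(a)] for a in np.arange(0,6.3,.2)])
        v=proj(place(P,t),k);print(e,'rows',v[:,1].min().round(1),v[:,1].max().round(1),'cols',v[:,0].min().round(1),v[:,0].max().round(1))
    tw=np.array(p)
    for d in(-11,0,11):
        print('finger front d',d,proj(np.array([tw-d*1e-3*np.array([.9942,-.1078,0])+[0,0,z] for z in(0,.02,.05)]),k).round(0).tolist())
E
```

```text
w4 front top edge [[288.4, 248.7], [343.7, 253.2]]
0.058 rows 240.6 263.8 cols 290.7 338.2
0.055 rows 236.3 258.9 cols 291.0 338.8
0.052 rows 232.0 254.0 cols 291.3 339.4
finger front d -11 [[318.0, 262.0], [318.0, 280.0], [318.0, 317.0]]
finger front d 0 [[318.0, 246.0], [318.0, 263.0], [318.0, 297.0]]
finger front d 11 [[318.0, 230.0], [318.0, 245.0], [318.0, 276.0]]
w6 front top edge [[286.0, 251.6], [341.1, 251.6]]
0.058 rows 241.2 264.2 cols 290.5 338.0
0.055 rows 236.9 259.3 cols 290.3 338.1
0.052 rows 232.6 254.4 cols 290.2 338.2
finger front d -11 [[318.0, 262.0], [318.0, 280.0], [317.0, 317.0]]
finger front d 0 [[318.0, 246.0], [318.0, 263.0], [317.0, 297.0]]
finger front d 11 [[318.0, 230.0], [318.0, 245.0], [317.0, 276.0]]
```

The button's end edge shows at the same place (row about 258) in both pictures. The TCP sits 58 mm from the timer's centre in both, so the 9 N seems to have gone into the body, with the 22 mm pads reaching the face, and not into the button. The timer is now braced, so I'll press again with the back of a finger (tool turned 90°) and watch force against travel for the spring's 2.5 to 5 N over 6 mm.

Emit:
step_arm(moves=[[[0,0,0],-1,255],[[0,0,0],-2,255],[[0,0,0],-3,255],[[0,0,0],-4,255],[[0,0,0],-5,255],[[0,0,-1],-6,255],[[0,0,-2],-7,255],[[0,0,-3],-8,255],[[0,0,-3.5],-9,255],[[0,0,-3.5],-9,255]])

```text
t: 10.0
tcp_pos: [0.637, 0.1599, 0.0581]
tool_rot: [0.744, 0.669, -0.001, -0.001]
ft_force: [-0.0, 0.5, 0.1]
opening: -0.0002
```

Emit:
step_arm(moves=[[[0,0,-1],0,255],[[0,0,-1.3],0,255],[[0,0,-1.3],0,255]])

```text
t: 10.38
tcp_pos: [0.6378, 0.1599, 0.0208]
tool_rot: [0.744, 0.669, -0.0, -0.0]
ft_force: [-0.4, -0.6, -0.1]
opening: 0.0001
```

```bash
python3 - <<'E'
from h import *
s=observe();p=s['tcp_pos'];print(s['t'],p,s['tool_rot'],s['ft_force'],s['joint_positions'])
d=np.array(p[:2])-[.4557,.089];print('a',d@[.9942,-.1078],'b',d@[.1078,.9942])
a=cams.read_camera('wrist');b=cams.read_camera('scene')
cv2.imwrite('pics/w9.png',np.hstack([cv2.resize(a,(400,300)),cv2.resize(b[170:320,330:530],(400,300))])[:,:,::-1])
E
```

```text
10.375 [0.63783124 0.15992268 0.0207557 ] [ 7.43622269e-01  6.68599971e-01 -3.10009858e-05 -1.02582286e-05] [-0.37032064 -0.58306839 -0.07491108] [ 6.78765891e-02  7.82425962e-01  1.25339229e+00 -2.47026590e-05
  1.10583586e+00  1.74035043e-01]
a 0.17342941293120726 b 0.09014507369333916
```

View pics/w9.png

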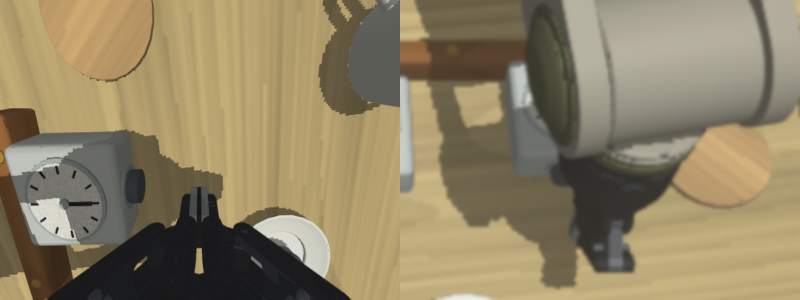

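The wrist view shows the timer flat to the rail with its button out at (135,185), and the fingers at (200,200). I'll approach it and record force against position.

Emit:
step_arm(moves=[[[-0.4,-0.02,-0.2],0,255],[[-0.8,0.01,-0.2],0,255],[[-1.1,0.03,-0.2],0,255],[[-1.1,0.03,-0.2],0,255]])

```text
t: 10.98
tcp_pos: [0.6049, 0.161, 0.0152]
tool_rot: [0.744, 0.668, 0.0, 0.0]
ft_force: [-0.5, 0.2, 0.2]
opening: -0.0001
```

Emit:
step_arm(moves=[[[-0.1,0.011,0],0,255],[[-0.1,0.011,0],0,255]])

```text
t: 11.22
tcp_pos: [0.6018, 0.1612, 0.0144]
tool_rot: [0.744, 0.668, 0.0, 0.0]
ft_force: [-0.5, -0.2, -0.3]
opening: -0.0004
```

Emit:
step_arm(moves=[[[-0.1,0.011,0],0,255],[[-0.1,0.011,0],0,255]])

```text
t: 11.48
tcp_pos: [0.5986, 0.1615, 0.0143]
tool_rot: [0.744, 0.668, -0.0, -0.0]
ft_force: [0.0, 0.2, 0.3]
opening: 0.0002
```

Emit:
step_arm(moves=[[[-0.07,0.008,0],0,255],[[-0.07,0.008,0],0,255]])

```text
t: 11.72
tcp_pos: [0.5965, 0.1618, 0.0144]
tool_rot: [0.744, 0.668, -0.0, -0.0]
ft_force: [1.1, 0.1, 1.1]
opening: -0.0003
```

Emit:
step_arm(moves=[[[-0.07,0.008,0],0,255],[[-0.07,0.008,0],0,255]])

```text
t: 11.98
tcp_pos: [0.5944, 0.162, 0.0144]
tool_rot: [0.744, 0.668, -0.0, -0.0]
ft_force: [-0.5, -0.1, -0.8]
opening: 0.0006
```

Emit:
step_arm(moves=[[[-0.07,0.008,0],0,255],[[-0.07,0.008,0],0,255]])

```text
t: 12.22
tcp_pos: [0.5923, 0.1622, 0.0144]
tool_rot: [0.744, 0.668, -0.0, -0.0]
ft_force: [-0.5, -0.3, -0.3]
opening: -0.0002
```

Emit:
step_arm(moves=[[[-0.07,0.008,0],0,255],[[-0.07,0.008,0],0,255]])

```text
t: 12.48
tcp_pos: [0.5902, 0.1625, 0.0144]
tool_rot: [0.744, 0.668, -0.0, -0.0]
ft_force: [-0.5, -0.5, -1.2]
opening: -0.0
```

Emit:
step_arm(moves=[[[-0.07,0.008,0],0,255],[[-0.07,0.008,0],0,255]])

```text
t: 12.72
tcp_pos: [0.5881, 0.1627, 0.0144]
tool_rot: [0.744, 0.668, -0.0, -0.0]
ft_force: [0.2, 0.0, -0.5]
opening: 0.0001
```

Emit:
step_arm(moves=[[[-0.07,0.008,0],0,255],[[-0.07,0.008,0],0,255]])

```text
t: 12.98
tcp_pos: [0.586, 0.163, 0.0144]
tool_rot: [0.744, 0.668, -0.0, -0.0]
ft_force: [-0.1, -0.1, 0.2]
opening: 0.0002
```

Emit:
step_arm(moves=[[[-0.07,0.008,0],0,255],[[-0.07,0.008,0],0,255]])

```text
t: 13.22
tcp_pos: [0.5839, 0.1632, 0.0144]
tool_rot: [0.744, 0.668, -0.0, -0.0]
ft_force: [0.2, 1.3, 0.1]
opening: -0.0001
```

Emit:
step_arm(moves=[[[-0.05,0.005,0],0,255],[[-0.05,0.005,0],0,255]])

```text
t: 13.48
tcp_pos: [0.5824, 0.1633, 0.0144]
tool_rot: [0.744, 0.668, -0.0, -0.0]
ft_force: [0.5, -0.3, -0.5]
opening: 0.0001
```

Emit:
step_arm(moves=[[[-0.05,0.005,0],0,255],[[-0.05,0.005,0],0,255]])

```text
t: 13.72
tcp_pos: [0.5809, 0.1635, 0.0144]
tool_rot: [0.744, 0.668, -0.0, -0.0]
ft_force: [-0.8, 0.6, -0.1]
opening: -0.0001
```

Emit:
step_arm(moves=[[[-0.05,0.005,0],0,255],[[-0.05,0.005,0],0,255]])

```text
t: 13.98
tcp_pos: [0.5794, 0.1636, 0.0144]
tool_rot: [0.744, 0.668, -0.0, -0.0]
ft_force: [1.1, 0.1, 0.1]
opening: -0.0002
```

```bash
python3 - <<'E'
from h import *
for c in('wrist','scene'): cv2.imwrite(f'pics/n1_{c}.png',cams.read_camera(c)[:,:,::-1])
E
```

Emit:
step_arm(moves=[[[-0.05,0.005,0],0,255],[[-0.05,0.005,0],0,255]])

```text
t: 14.32
tcp_pos: [0.5779, 0.1638, 0.0144]
tool_rot: [0.744, 0.668, -0.0, -0.0]
ft_force: [0.2, 0.7, -0.1]
opening: -0.0002
```

Emit:
step_arm(moves=[[[-0.05,0.005,0],0,255],[[-0.05,0.005,0],0,255]])

```text
t: 14.58
tcp_pos: [0.5765, 0.1639, 0.0144]
tool_rot: [0.744, 0.668, 0.0, 0.0]
ft_force: [-0.4, 0.3, 0.1]
opening: 0.0002
```

Emit:
step_arm(moves=[[[-0.05,0.005,0],0,255],[[-0.05,0.005,0],0,255]])

```text
t: 14.82
tcp_pos: [0.576, 0.1636, 0.0148]
tool_rot: [0.744, 0.668, 0.001, 0.001]
ft_force: [4.2, -2.9, -0.7]
opening: -0.0001
```

The only firm resistance comes 53.6 mm from the timer's centre, which would put the roughly 7 mm finger back on the body face, with no spring force before it. I'll use the last picture to see what the button is doing, now and one step earlier.

```bash
python3 - <<'E'
from h import *
cur={c:cams.read_camera(c)[:,:,::-1] for c in('wrist','scene')}
for c in cur: cv2.imwrite(f'pics/n2_{c}.png',cur[c])
n1={c:cv2.imread(f'pics/n1_{c}.png') for c in cur}
f=lambda x,r,c,w,h:cv2.resize(x[r:r+h,c:c+w],(400,300),interpolation=cv2.INTER_CUBIC)
w=cv2.imread('pics/w6.png')
cv2.imwrite('pics/v12.png',np.vstack([np.hstack([f(n1['wrist'],190,220,160,120),f(cur['wrist'],190,220,160,120)]),np.hstack([f(cur['wrist'],0,0,640,400),f(cur['scene'],190,360,120,90)])]))
print(observe()['t'],observe()['ft_force'])
E
```

```text
14.925 [ 4.4846169  -2.76984086 -0.17411744]
```

View pics/v12.png

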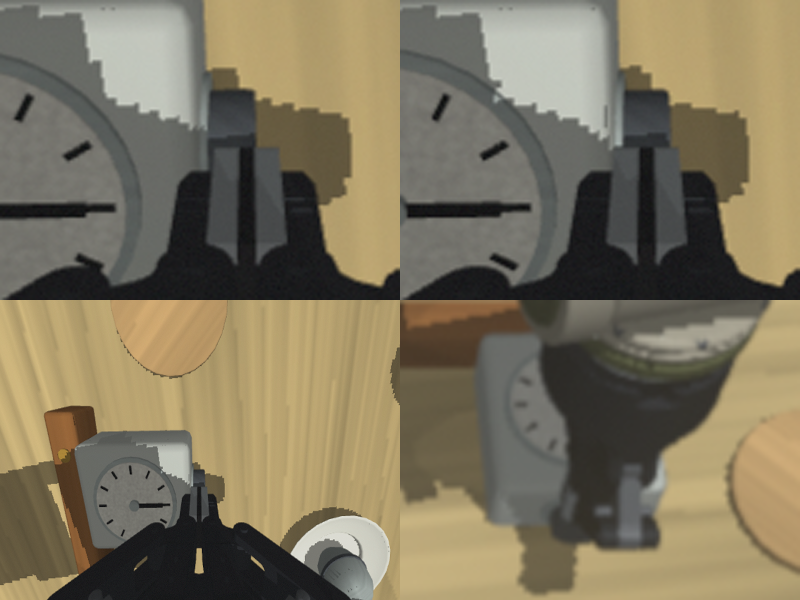

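The button is untouched: it is still fully proud at (640,120) in the top-right panel, and the finger pads show inside its volume. So the pads meet the timer body but not the button. Both sweeps show this, with about 0 N through the whole button travel.

Pressing harder with the pads can't help. The black finger bodies above the pads may still make contact, so I'll back off, lower the tool and try those.

Emit:
step_arm(moves=[[[0.3,-0.033,0],0,255],[[0.8,-0.087,0],0,255],[[1,-0.108,-0.2],0,255],[[1,-0.108,-0.38],0,255],[[1,-0.108,-0.38],0,255]])

```text
t: 15.55
tcp_pos: [0.6042, 0.1609, 0.0021]
tool_rot: [0.744, 0.668, -0.001, -0.001]
ft_force: [-0.1, -0.9, -0.4]
opening: 0.0001
```

Emit:
step_arm(moves=[[[-0.2,0.022,0],0,255],[[-0.3,0.033,0],0,255],[[-0.3,0.033,0],0,255]])

```text
t: 15.92
tcp_pos: [0.5958, 0.162, 0.0033]
tool_rot: [0.744, 0.668, 0.0, 0.0]
ft_force: [-0.1, -0.4, -1.1]
opening: 0.0
```

Emit:
step_arm(moves=[[[-0.15,0.016,0],0,255],[[-0.15,0.016,0],0,255]])

```text
t: 16.18
tcp_pos: [0.5919, 0.1622, 0.0033]
tool_rot: [0.744, 0.668, 0.0, 0.001]
ft_force: [3.4, -1.1, -0.2]
opening: -0.0002
```

Emit:
step_arm(moves=[[[-0.15,0.016,0],0,255],[[-0.15,0.016,0],0,255]])

```text
t: 16.42
tcp_pos: [0.5875, 0.1625, 0.0033]
tool_rot: [0.744, 0.668, 0.001, 0.001]
ft_force: [4.6, -2.9, -1.0]
opening: -0.0001
```

That works: 3.4 N, then 4.6 N over 4.4 mm, which matches the button's spring. Now press fully in and hold.

Emit:
step_arm(moves=[[[-0.1,0.011,0],0,255],[[-0.15,0.016,0],0,255],[[-0.15,0.016,0],0,255]])

```text
t: 16.8
tcp_pos: [0.5864, 0.1619, 0.0047]
tool_rot: [0.744, 0.668, 0.003, 0.004]
ft_force: [15.4, -7.2, 0.2]
opening: -0.0003
```

Emit:
step_arm(moves=[[[-0.07,0.008,0],0,255],[[-0.07,0.008,0],0,255],[[-0.07,0.008,0],0,255],[[-0.07,0.008,0],0,255]])

```text
t: 17.3
tcp_pos: [0.586, 0.1617, 0.0054]
tool_rot: [0.744, 0.668, 0.005, 0.005]
ft_force: [21.3, -9.0, 1.1]
opening: 0.0001
```

The force now rises steeply, 15 to 21 N with only 0.4 mm of motion, so the button has bottomed out. It has been held for over 0.5 s. Letting go.

Emit:
step_arm(moves=[[[0.15,-0.016,0],0,255],[[0.3,-0.033,0],0,255],[[0.5,-0.054,0],0,255],[[1,-0.108,0],0,255],[[2,-0.216,0],0,255],[[2,-0.216,1.5],0,255],[[2,-0.216,3.5],0,255],[[2,-0.216,5],0,255],[[2,-0.216,5],0,255]])

```text
t: 18.42
tcp_pos: [0.6413, 0.1576, 0.1567]
tool_rot: [0.744, 0.668, 0.002, 0.001]
ft_force: [0.4, 0.0, -1.1]
opening: 0.0001
```

```bash
python3 - <<'E'
from h import *
ims={c:cams.read_camera(c) for c in('top','wrist','scene')};ms={c:cams.camera_model(c) for c in ims}
s=observe();print(s['t'],s['tcp_pos'],s['ft_force'])
for l,n in(('dial_timer',proj(np.array([[.5215,.169,.03]]),ms['wrist'])[0]),('window_timer',proj(np.array([[.5218,.001,.03]]),ms['wrist'])[0])):
  M=pick(l,'wrist',n)
  if M is None: print(l,'none',n); continue
  for nm,e in(('out',.058),('in',.052)):
    P=[TIMER[0],np.where(TIMER[1]==.058,e,TIMER[1])]
    q,r=fit(P,[(M,ms['wrist'])],[.5215,.169 if l[0]=='d' else .001,-.1]);d=q[:2]-[.4557,.089]
    print(l,nm,np.round(q,4),round(r,4),'rail x',round(d@[.9942,-.1078],4),'rel yaw',round(q[2]+.108,3))
M=pick('window_timer','top',(343,180));print('window top',fit(TIMER,[(M,ms['top'])],[.52,.001,-.08])[0].round(4))
E
```

```text
18.575 [0.63941461 0.15721341 0.15119708] [-0.48052204 -0.23130325 -0.59681416]
dial_timer out [ 0.5256  0.1702 -0.0828] 0.0892 rail x 0.0607 rel yaw 0.025
dial_timer in [ 0.5258  0.1696 -0.0769] 0.0842 rail x 0.061 rel yaw 0.031
window_timer none [234.38996028 326.60263148]
window top [ 0.5215  0.002  -0.0781]
```

```bash
python3 -c "
from cell import workorder,observe
print(workorder.hand_in(),observe()['t'])"
```

```text
the job is handed in; nothing more can be done
the job is handed in; nothing more can be done
```

The dial timer is standing flat against the rail, its button was pressed fully in and let go, and I handed the job in at about 18.6 s. No verdict was reported.

- **Sliding it back:** I pushed the timer to the rail with shut fingers, then moved the fingertip sideways to square it up.
- **Pressing the button:** My first press, about 9–11 N with the finger pads, did not move the button. The pads passed through it and bore on the timer body. I turned the tool 90° and lowered it so the black finger bodies met the button. The force then ran 3.4 to 4.6 N over about 4.4 mm, as the spring should, and rose sharply to 15–21 N at the stop. I held it there for over 0.5 s, with the timer against the rail, and backed off.
- **Last checks:** The timer is at rail x ≈ 61 mm (58 mm is touching, 70 mm the limit) and about 0.03 rad off square. The window timer is within about 1 mm of where it started.
- **Not confirmed:** Nothing reads the button joint directly. The final outline fit could not tell "out" from "in" (fit errors 0.089 and 0.084, slightly favouring "in"). That it sprang back rests on its spring and the zero force after letting go. I had no picture views left to look at it.

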